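# Weigh the filler's counterweight arm

## Robot

A 7-joint arm with a two-finger parallel gripper is mounted at the origin on the work surface. World frame = base frame: x ahead of the robot, y to its left, z up, the work surface at z = 0. Lengths are in mm, angles in rad, forces in N, time in s.
With the tool pointing down it reaches from about 425 to 975 mm from the base axis. Payload 16.7 kg.
Tool frame: the origin (TCP) lies between the finger pads; the fingertips stand 25 mm ahead of it and the grasp point (between the pads) lies 6 mm ahead of it; z points along the fingers, y is the line along which they close (so a half turn about z gives the same grasp; the last joint's range is limited). The gripper opens to 85 mm and grips with 20 to 120 N. Pads are 22 mm wide; open, the fingers measure 114 mm over their backs; the gripper's body (76 mm by 85 mm) begins 54 mm behind the grasp point. The pads swing forward as they close: fully open they stand 13 mm farther back than shut.
Start: joints at [1.147, 0.426, 0.074, 1.606, -0.034, 1.111, -0.067], TCP at [183.133, -649.646, 256.302] pointing down, gripper open.
Joint ranges: [-2.85, 2.85], [-0.5, 2.14], [-1.23, 1.37], [0.21, 2.46], [-1.02, 4.16], [0.16, 2.05], [-2.73, 2.73]. Speed limits (rad/s): [1.89, 1.89, 2.39, 2.39, 3.01, 3.01, 3.01].

## Interface

Orientations are given as a unit quaternion [w, x, y, z].
In Python, from plant import monitor, cams, order gives the robot as it stands.
- The arm moves only by the tool send_rows, never from a script. Its argument "series" is a list of rows, each an object with "rotation": the turn, a rotation vector about the tool's x, y, z in rad, a list of three; "slide": the shift along the tool's x, y, z in cm, a list of three; "fingers": the opening, from -1 (shut) to 1 (fully open). In form: [{"rotation": [rx, ry, rz], "slide": [tx, ty, tz], "fingers": fingers}, ...]. A call has 1 to 12 rows; each row is the pose to reach, as a shift and turn from the pose commanded when the call began, along the tool's axes at that moment; what a row does not reach only later rows make up. A row lasts 1/10 s, in which the tool goes at most 50 mm and 8.59 degrees, less where a joint would pass 70% of its speed; a pose out of reach is approached as far as the arm can. A call with a gripper value outside its range is refused whole. The fingers move at their own pace and stop on an object; the grip force is fixed at half the most. Time passes only in rows, so rows that repeat a pose let the fingers close. It gives the time, the measured TCP pose, the force, the opening and the grip force at its end, in the units of the state.
- monitor.get_obs(): the state, without advancing time (a new reading comes with each control period).
- cams.capture(name): name is "scene" or "top" or "wrist"; returns a dict with "color" (420x560x3 uint8, blue, green, red), "mtx" (3x3 intrinsics, pixels), "k1" (the pictures are not rectified: a ray, as slopes to the right and down, at radius r is drawn at 1 + k1 r^2 times it, then the intrinsics apply), "cam_to_world" (4x4, takes a point from camera to world coordinates). Camera axes: x right, y down, z forward; pixel columns grow to the right and rows downward; lengths in mm; the calibration is good to about 2 mm. A picture is of the moment at which its call begins. There is no depth.
- order.finish_job(): hands the job in; it is judged then, once.
Trained networks look in a picture, given as the dict that the camera call returned (one of the last four; its "shot" number tells which), for a name from the list of things; names that differ only in an ending like _2 or _b are one class to them, and where a whole thing is asked for, a point or a joint stands for the part that bears it (a point fixed in the world has none). Each returns a list of dicts, best first, with "score" (0 to 1); they miss things now and then, are a little off and sometimes report something else, mostly with a low value. They report only what shows in the picture. A call takes as long as a camera call. They do not tell look-alikes from the thing itself.
- cams.search_frame(picture, name): "xy" ([column, row] as shares, 0 to 1, of the picture: columns of its width, rows of its height, amid what is visible of it).
- cams.masks_of(picture, name): "region" (420x560 bool, what is visible of it) and "xy" ([column, row] as shares, 0 to 1, of the picture: columns of its width, rows of its height, amid what is visible of it).
The state is a dict: "t": time; "qpos": joint angles; "qvel": joint speeds; "joint_torque": joint torques, N m; "ee_pos": TCP position; "ee_rot": TCP orientation; "force": force on the tool from outside, world axes, zero at the start; "wrist_torque": the same for the moment, N m; "gripper_width": finger opening in mm; "finger_force": force on a finger pad.
Only numpy, scipy, OpenCV 4.12 (cv2) and the standard library are available. Lean on these libraries where they do the work, as an engineer would, in place of code of your own. Each camera call takes 0.05 s, during which the arm holds its last target. There are 200 camera calls.

## Task

Weigh the counterweight arm with the blue cap: pick it up close to its balance point so that it stays level, carry it level to the bench scale and set it down flat on the scale's plate without dropping it, its balance point near the middle of the plate, and let go. Leave the arm with the green cap where it is.

Things in the scene. Friction and masses are not known exactly. Their poses are not given: they have to be found in the camera images.
- lever_blue: Arm to weigh, about 0.74 kg, lying flat: steel bar 16 wide, 20 high, from a heavy round weight (50 across, 30 high, plus 4 mm blue cap on top) to a brass eye (30 across, 20 high); 220 mm long. Origin: balance point on the underside, mid-width; x along the bar to the weight, z up. Weight's centre at x=+53, eye's at x=-127 mm; bar bare from +28 to -112: grip its 16 mm width at the origin.
- lever_green: A second arm, same form, size and axes as the blue-capped one, but with a green cap on its weight. Origin: its balance point on the underside. Leave it alone.
- scale: Bench scale, fixed: white housing, flat rigid cream-coloured plate on top, 220 (x) by 300 mm (y), and a lower black control panel (48 mm high) on its -x side, reaching to x=-185 mm. Origin: on the table below the plate's middle; the plate's top is 70 mm above it. z up.
Things that resemble listed ones, but are neither listed nor needed, are in the scene too. What is shaped like the lever_blue but purple is not meant.

How it is judged (in metres and radians):
On the way:
1. the blue-capped arm is held clear of the table, level within 10 degrees, gripped within 30 mm of its balance point (height (world z) of lever_blue above 0.03 m and angle between lever_blue's own z axis and vertical below 0.175 rad and horizontal distance between the grasp point and lever_blue below 0.03 m and contact force between the fingers and lever_blue above 1 N), for 0.3 s.
At the end, for the whole second after the job is handed in: The blue-capped arm lies still and flat (within 6 degrees), right way up, on the scale's plate, which carries its weight; its balance point is within 40 mm of the middle of the plate; it is released; the green-capped arm is within 30 mm of where it was (horizontal distance between lever_blue and scale below 0.04 m and z of lever_blue in the frame of scale between 0.064 and 0.076 m and angle between lever_blue's own z axis and vertical below 0.1 rad and contact force between lever_blue and scale above 3 N and contact force between the fingers and lever_blue below 0.1 N and linear speed of lever_blue below 0.02 m/s and distance of lever_green from where it was at the start of the episode below 0.03 m); the robot touches nothing.
It fails at once if the blue-capped arm droops more than 20 degrees while off the table (height (world z) of lever_blue above 0.04 m and angle between lever_blue's own z axis and vertical above 0.35 rad).
It fails at once if the blue-capped arm is dropped or thrown (moves faster than 0.4 m/s with no finger on it) (contact force between the fingers and lever_blue below 0.1 N and linear speed of lever_blue above 0.4 m/s).
It fails at once if the green-capped arm is moved by more than 30 mm (distance of lever_green from where it was at the start of the episode above 0.03 m).
It also fails if it takes over 38 s, if anything falls off the work surface, if the arm or the gripper's body presses on something with over 40 N, if the wrist force passes 120 N, or if a joint passes its speed limit or range.

## Working session

There is one attempt and no reset: what is moved stays moved. The work goes in short steps, Python scripts to look and compute and a tool call to move; the robot and the scene stay as the last step left them, time stands still between calls to the robot, and variables do not carry over. Pictures are saved under pics/ and viewed, at most 10 in all, crops included, and the job is handed in when it is done.

Besides the shell and the picture viewer there is one more tool, called after ">>>" as name([rows], argument=value, ...), one row to a line, values as JSON. send_rows: Moves the arm, as the interface text tells. Its arguments: {"type":"object","properties":{"series":{"type":"array","items":{"type":"object","properties":{"rotation":{"type":"array","items":{"type":"number"}},"slide":{"type":"array","items":{"type":"number"}},"fingers":{"type":"number"}}}}},"required":["series"]}

```bash
mkdir -p pics; cat > h.py <<'E'
import numpy as np, cv2
from plant import monitor, cams, order
def world(p, uv, z):
    """pixels -> world points on plane z"""
    uv=np.asarray(uv,float).reshape(-1,2); K=p["mtx"]
    d=(uv-[K[0][2],K[1][2]])/[K[0][0],K[1][1]]
    s=d.copy()
    for _ in range(20): s=d/(1+p["k1"]*(s**2).sum(1,keepdims=True))
    T=np.array(p["cam_to_world"]); r=np.c_[s,np.ones(len(s))]@T[:3,:3].T
    return T[:3,3]+r*((z-T[2,3])/r[:,2:])
E
python3 - <<'E'
from h import *
for n in("top","scene"):
    p=cams.capture(n); cv2.imwrite(f"pics/{n}0.png",p["color"]); print(n,np.round(p["cam_to_world"],2).tolist(),p["k1"])
    for k in("lever_blue","lever_green","scale"):
        for m in cams.masks_of(p,k): print(k,round(m["score"],2),np.round(np.array(m["xy"])*[560,420]),m["region"].sum())
o=monitor.get_obs();print(o["t"],o["ee_pos"],o["ee_rot"],o["gripper_width"])
E
```

```text
top [[-0.01, -0.98, 0.2, 184.02], [-1.0, 0.01, -0.01, 44.9], [0.0, -0.2, -0.98, 1250.37], [0.0, 0.0, 0.0, 1.0]] -0.03803797939300756
lever_blue 0.93 [177. 133.] 971
lever_green 0.68 [179. 193.] 936
scale 0.72 [375. 186.] 14172
scene [[-0.31, 0.6, -0.74, 1158.8], [0.95, 0.18, -0.25, 274.76], [-0.02, -0.78, -0.62, 631.15], [0.0, 0.0, 0.0, 1.0]] -0.09496995936358706
lever_blue 0.76 [423. 201.] 587
lever_blue 0.74 [362. 296.] 1795
lever_green 0.71 [367. 243.] 1267
scale 0.71 [169. 204.] 9358
0.4 [ 183.10530558 -649.62308962  256.21355523] [-9.22677507e-05  9.90579820e-01  1.36936523e-01 -1.52511588e-05] 85.63665030304247
```

View pics/top0.png

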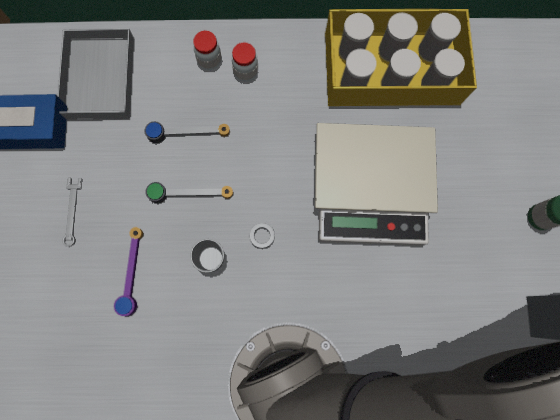

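View pics/scene0.png

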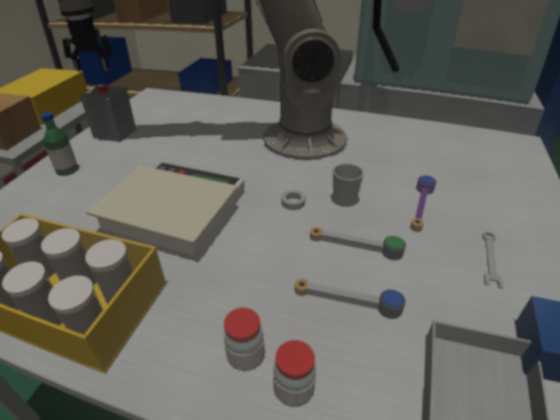

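The top picture shows three candidates:
- Steel bar with a blue cap: cap at (154,131), eye at (224,130).
- Green-capped arm: cap at (156,192). It must stay put.
- Purple bar with a blue cap: cap at (124,306). This is a look-alike.

I choose the steel-barred blue one at (154,131). The scale plate is at about (376,167), with its panel on the robot side.

```bash
cat > meas.py <<'E'
from h import *
def blob(img,lo,hi,box):
    x0,y0,x1,y1=box; m=cv2.inRange(cv2.cvtColor(img,cv2.COLOR_BGR2HSV),lo,hi)[y0:y1,x0:x1]
    n,_,st,c=cv2.connectedComponentsWithStats(m); i=1+np.argmax(st[1:,4]); return c[i]+[x0,y0],st[i]
E
python3 - <<'E'
from meas import *
p=cams.capture("top");im=p["color"]
for nm,box,hue in(("blue",(138,115,172,148),(100,100,40)),("green",(138,175,174,209),(50,80,30))):
    c,s=blob(im,hue,(hue[0]+35,255,255),box); W=world(p,c,34)[0]
    e,s2=blob(im,(8,90,60),(28,255,255),(210,int(c[1])-15,242,int(c[1])+15)); E=world(p,e,20)[0]
    u=(W-E)[:2]; L=np.hypot(*u); u/=L
    print(nm,c,s,W.round(1),e,s2,E.round(1),"L",L.round(1),"org",(E[:2]+127/180*L*u).round(1),"yaw",np.arctan2(u[1],u[0]).round(3))
m=cv2.inRange(cv2.cvtColor(im,cv2.COLOR_BGR2HSV),(15,20,120),(40,120,255))[115:225,305:450]
n,l,st,c=cv2.connectedComponentsWithStats(m);i=1+np.argmax(st[1:,4])
ct=max(cv2.findContours((l==i).astype('u1'),0,2)[0],key=cv2.contourArea)
w=world(p,ct[:,0].astype(float)+[305,115],70)[:,:2].astype('f4'); print(cv2.minAreaRect(w))
cv2.imwrite("pics/crop.png",cv2.resize(im[100:325,100:260],None,fx=2.6,fy=2.6))
E
```

```text
blue [153.44878049 129.73170732] [  7   7  17  16 205] [635.1 335.3  34. ] [223.41935484 129.41935484] [ 8 10 12 13 93] [638.7 155.4  20. ] L 179.9 org [636.1 282.3] yaw 1.591
green [154.63380282 190.77464789] [  9   8  17  17 213] [472.9 326.5  34. ] [226.81443299 191.62886598] [12 11 11 12 97] [471.7 145.7  20. ] L 180.8 org [472.5 273.3] yaw 1.564
((519.389404296875, -226.45187377929688), (298.40191650390625, 218.36935424804688), 87.09149932861328)
```

View pics/crop.png

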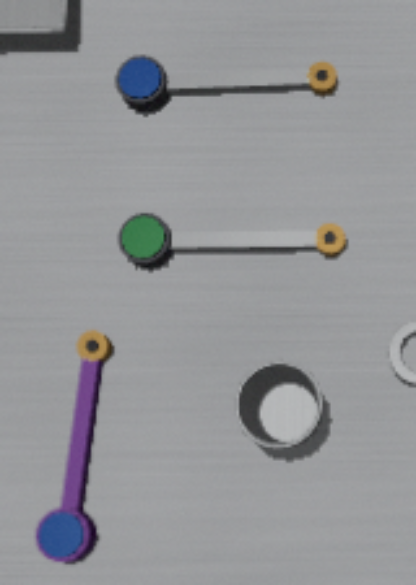

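The crop confirms it: steel bar with a blue cap at the top, a separate green one, and a purple one to ignore. The eye-to-weight distance measures 180 mm, and the plate measures 298 x 218 mm, matching the sizes given.

```bash
cat > go.py <<'E'
import sys
from h import *
from scipy.spatial.transform import Rotation as R
# usage: go.py x y z yaw  -> tool-frame slide (cm) and rotation from the measured pose (tool down, tool x at yaw)
x,y,z,yaw=map(float,sys.argv[1:5]); o=monitor.get_obs(); q=o["ee_rot"]
C=R.from_quat([*q[1:],q[0]]); G=R.from_euler("z",yaw)*R.from_euler("x",np.pi)
print("t",round(o["t"],2),"pos",o["ee_pos"].round(1),"slide",(C.inv().apply([x,y,z]-o["ee_pos"])/10).round(2),"rot",(C.inv()*G).as_rotvec().round(3),"q",np.round(o["qpos"],2),"w",round(o["gripper_width"],1),"F",np.round(o["force"],1))
E
python3 go.py 520 -226 300 1.16
```

```text
t 0.45 pos [ 183.1 -649.6  256.2] slide [ 43.92 -31.63  -4.37] rot [-0.    -0.    -0.885] q [ 1.15  0.43  0.07  1.61 -0.03  1.11 -0.07] w 85.5 F [ 0.5 -0.6  0.1]
```

>>> send_rows([
  {"slide": [4,-3,-1],"rotation": [0,0,-0.08],"fingers": 1},
  {"slide": [8,-6,-2],"rotation": [0,0,-0.16],"fingers": 1},
  {"slide": [12,-9,-3],"rotation": [0,0,-0.24],"fingers": 1},
  {"slide": [16,-12,-4],"rotation": [0,0,-0.32],"fingers": 1},
  {"slide": [20,-14.5,-4.4],"rotation": [0,0,-0.4],"fingers": 1},
  {"slide": [24,-17,-4.4],"rotation": [0,0,-0.48],"fingers": 1},
  {"slide": [28,-20,-4.4],"rotation": [0,0,-0.56],"fingers": 1},
  {"slide": [32,-23,-4.4],"rotation": [0,0,-0.64],"fingers": 1},
  {"slide": [36,-26,-4.4],"rotation": [0,0,-0.72],"fingers": 1},
  {"slide": [40,-29,-4.4],"rotation": [0,0,-0.8],"fingers": 1},
  {"slide": [44,-31.6,-4.4],"rotation": [0,0,-0.88],"fingers": 1},
  {"slide": [44,-31.6,-4.4],"rotation": [0,0,-0.88],"fingers": 1},
])

```text
t: 1.65
ee_pos: [524.6, -219.9, 300.6]
ee_rot: [-0.0, 0.835, 0.551, 0.001]
force: [-0.2, 0.6, -1.0]
gripper_width: 85.1
finger_force: 0.0
```

```bash
python3 go.py 636 282 150 1.591
```

```text
t 1.65 pos [ 524.6 -219.9  300.6] slide [50.48 -9.54 15.18] rot [ 0.001 -0.002 -0.425] q [ 0.58  0.24 -0.34  1.78  0.08  1.14 -0.2 ] w 85.1 F [-0.2  0.6 -1. ]
```

>>> send_rows([
  {"slide": [4.5,-0.9,0],"rotation": [0,0,-0.04],"fingers": 1},
  {"slide": [9,-1.8,0],"rotation": [0,0,-0.08],"fingers": 1},
  {"slide": [13.5,-2.6,0],"rotation": [0,0,-0.12],"fingers": 1},
  {"slide": [18,-3.4,1],"rotation": [0,0,-0.16],"fingers": 1},
  {"slide": [22.5,-4.3,2.5],"rotation": [0,0,-0.2],"fingers": 1},
  {"slide": [27,-5.1,4],"rotation": [0,0,-0.24],"fingers": 1},
  {"slide": [31.5,-6,5.5],"rotation": [0,0,-0.28],"fingers": 1},
  {"slide": [36,-6.8,7.5],"rotation": [0,0,-0.32],"fingers": 1},
  {"slide": [40.5,-7.7,9.5],"rotation": [0,0,-0.36],"fingers": 1},
  {"slide": [45,-8.5,12],"rotation": [0,0,-0.4],"fingers": 1},
  {"slide": [49,-9.3,14],"rotation": [0,0,-0.425],"fingers": 1},
  {"slide": [50.5,-9.5,15.2],"rotation": [0,0,-0.425],"fingers": 1},
])

```text
t: 2.85
ee_pos: [636.9, 279.0, 146.3]
ee_rot: [-0.001, 0.702, 0.712, -0.0]
force: [-0.2, -0.2, 0.5]
gripper_width: 85.4
finger_force: 0.0
```

>>> send_rows([
  {"slide": [0,0,0],"rotation": [0,0,0],"fingers": 1},
  {"slide": [0,0,0],"rotation": [0,0,0],"fingers": 1},
])

```text
t: 3.05
ee_pos: [638.2, 273.5, 148.2]
ee_rot: [0.0, 0.704, 0.71, -0.0]
force: [0.1, -0.3, 0.0]
gripper_width: 85.7
finger_force: 0.0
```

```bash
python3 go.py 636 282 150 1.591; python3 - <<'E'
from meas import *
p=cams.capture("wrist");im=p["color"];cv2.imwrite("pics/w1.png",im)
for m in cams.masks_of(p,"lever_blue"):
    print(m["score"],np.array(m["xy"])*[560,420],m["region"].sum())
for lo,hi,z in(((100,100,40),(135,255,255),34),((8,90,60),(28,255,255),20)):
    try:
        c,s=blob(im,lo,hi,(0,0,560,420)); print(c,s,world(p,c,z).round(1))
    except Exception as e: print(e)
E
```

```text
t 3.05 pos [638.2 273.5 148.2] slide [ 0.85 -0.21 -0.18] rot [-0.     0.001 -0.012] q [-0.13  0.61 -0.53  1.62  0.35  1.01 -0.76] w 85.7 F [ 0.1 -0.3  0. ]
0.56 [277.088 158.214] 8886
[272.97096077 119.38523324] [ 241   87   65   66 3237] [[636.9 337.6  34. ]]
[278.0653789  336.60178306] [261 315  34  37 673] [[642.4 158.3  20. ]]
```

View pics/w1.png

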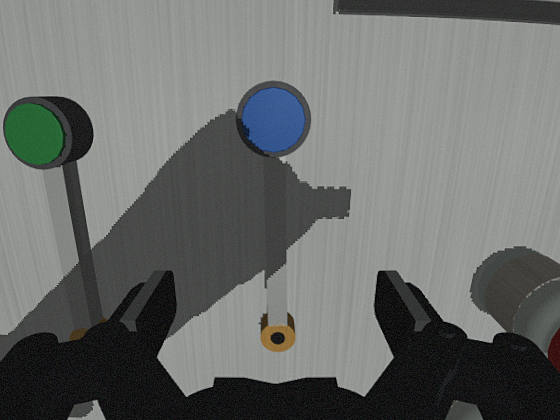

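The wrist picture shows the blue cap at (273,119) and the eye at (278,337), centred between the open fingers. The green arm is well left of them. This agrees with the top view to about 3 mm, so I descend to (637.5, 284).

>>> send_rows([
  {"slide": [1,-0.1,2],"rotation": [0,0,-0.018],"fingers": 1},
  {"slide": [1,-0.1,5],"rotation": [0,0,-0.018],"fingers": 1},
  {"slide": [1,-0.1,8],"rotation": [0,0,-0.018],"fingers": 1},
  {"slide": [1,-0.1,10],"rotation": [0,0,-0.018],"fingers": 1},
  {"slide": [1,-0.1,11],"rotation": [0,0,-0.018],"fingers": 1},
  {"slide": [1,-0.1,11.5],"rotation": [0,0,-0.018],"fingers": 1},
  {"slide": [1,-0.1,11.5],"rotation": [0,0,-0.018],"fingers": 1},
  {"slide": [1,-0.1,11.5],"rotation": [0,0,-0.018],"fingers": 1},
  {"slide": [1,-0.1,11.5],"rotation": [0,0,-0.018],"fingers": 1},
])

```text
t: 4.05
ee_pos: [637.6, 284.5, 34.5]
ee_rot: [0.0, 0.698, 0.717, 0.001]
force: [-0.6, -0.6, -0.1]
gripper_width: 85.5
finger_force: 0.0
```

```bash
python3 go.py 637.5 284 29 1.597; python3 - <<'E'
from meas import *
p=cams.capture("wrist");im=p["color"];cv2.imwrite("pics/w2.png",im)
for lo,hi,z in(((100,100,40),(135,255,255),34),((8,90,60),(28,255,255),20)):
    try:
        c,s=blob(im,lo,hi,(0,0,560,420)); print(c,s,world(p,c,z).round(1))
    except Exception as e: print(e)
E
```

```text
t 4.05 pos [637.6 284.5  34.5] slide [-0.05 -0.01  0.55] rot [ 0.001 -0.001  0.001] q [-0.18  0.75 -0.48  1.66  0.44  0.84 -0.82] w 85.5 F [-0.6 -0.6 -0.1]
[274.76772123 168.92810637] [  215   110   120   119 10905] [[636.7 338.6  34. ]]
attempt to get argmax of an empty sequence
```

View pics/w2.png

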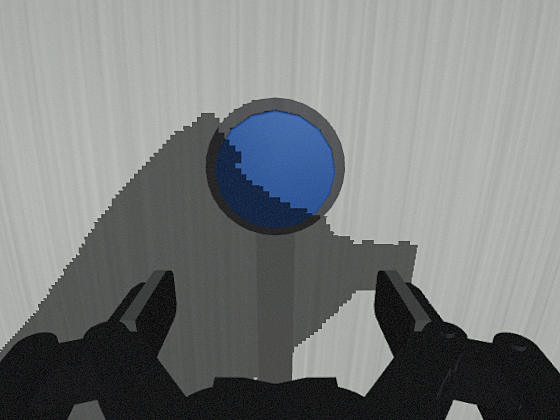

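The wrist picture shows the blue weight at (275,169) and the bar running centred between the fingers. I lower about 5 mm, close, then lift slowly.

>>> send_rows([
  {"slide": [0.05,0,0.3],"rotation": [0,0,0],"fingers": 1},
  {"slide": [0.05,0,0.45],"rotation": [0,0,0],"fingers": 0},
  {"slide": [0.05,0,0.45],"rotation": [0,0,0],"fingers": -0.5},
  {"slide": [0.05,0,0.45],"rotation": [0,0,0],"fingers": -1},
  {"slide": [0.05,0,0.45],"rotation": [0,0,0],"fingers": -1},
  {"slide": [0.05,0,0.45],"rotation": [0,0,0],"fingers": -1},
  {"slide": [0.05,0,0.45],"rotation": [0,0,0],"fingers": -1},
  {"slide": [0.05,0,0.45],"rotation": [0,0,0],"fingers": -1},
  {"slide": [0.05,0,0.45],"rotation": [0,0,0],"fingers": -1},
  {"slide": [0.05,0,0.45],"rotation": [0,0,0],"fingers": -1},
])

```text
t: 5.1
ee_pos: [637.2, 284.8, 29.2]
ee_rot: [0.0, 0.698, 0.717, 0.0]
force: [0.1, -0.6, 5.2]
gripper_width: 14.3
finger_force: 60.0
```

```bash
python3 go.py 637.5 285 29 1.597
```

```text
t 5.1 pos [637.2 284.8  29.2] slide [0.02 0.03 0.02] rot [ 0.001 -0.     0.001] q [-0.18  0.76 -0.48  1.67  0.44  0.83 -0.82] w 14.3 F [ 0.1 -0.6  5.2]
```

>>> send_rows([
  {"slide": [0,0,-0.5],"rotation": [0,0,0],"fingers": -1},
  {"slide": [0,0,-1.2],"rotation": [0,0,0],"fingers": -1},
  {"slide": [0,0,-2],"rotation": [0,0,0],"fingers": -1},
  {"slide": [0,0,-3],"rotation": [0,0,0],"fingers": -1},
  {"slide": [0,0,-4],"rotation": [0,0,0],"fingers": -1},
  {"slide": [0,0,-5],"rotation": [0,0,0],"fingers": -1},
  {"slide": [0,0,-5],"rotation": [0,0,0],"fingers": -1},
  {"slide": [0,0,-5],"rotation": [0,0,0],"fingers": -1},
  {"slide": [0,0,-5],"rotation": [0,0,0],"fingers": -1},
])

```text
t: 6.0
ee_pos: [636.8, 284.5, 78.4]
ee_rot: [-0.0, 0.698, 0.717, -0.0]
force: [0.3, 0.5, -6.7]
gripper_width: 14.5
finger_force: 59.1
```

```bash
python3 go.py 637 285 230 1.597; python3 - <<'E'
from meas import *
o=monitor.get_obs();print(o["wrist_torque"],o["finger_force"])
p=cams.capture("scene");im=p["color"]
cv2.imwrite("pics/s1.png",cv2.resize(im[200:350,250:450],None,fx=3,fy=3))
p=cams.capture("wrist");c,s=blob(p["color"],(100,100,40),(135,255,255),(0,0,560,420)); print(c,s)
E
```

```text
t 6.0 pos [636.8 284.5  78.4] slide [  0.05   0.02 -15.16] rot [-0.001  0.     0.001] q [-0.16  0.7  -0.51  1.65  0.41  0.9  -0.8 ] w 14.5 F [ 0.3  0.5 -6.7]
[-0.00201197 -0.00256111  0.01903304] 59.078219532966614
[274.43846478 172.75908899] [  212   111   126   124 11855]
```

View pics/s1.png

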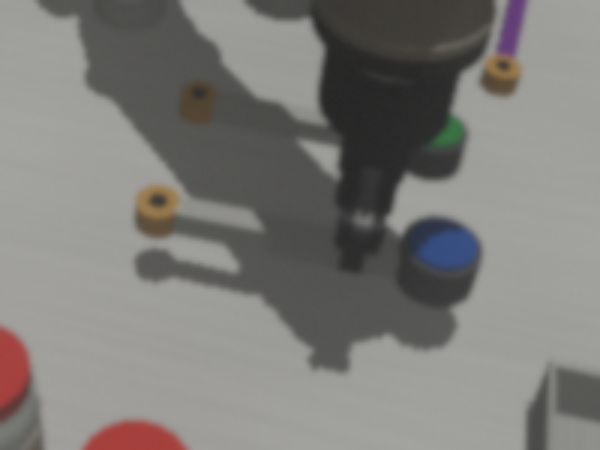

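The crop of the scene picture shows the arm level: eye at (157,210), blue weight at (440,260), shadow clear of the table. The measured load is about 6.7 N, which fits. Next I carry it over.

```bash
python3 go.py 519.4 -226.5 180 1.597
```

```text
t 6.1 pos [636.7 284.5  78.3] slide [-50.77 -13.11 -10.15] rot [-0.001  0.     0.001] q [-0.16  0.7  -0.51  1.65  0.41  0.9  -0.8 ] w 14.4 F [-0.6  0.7 -6.6]
```

>>> send_rows([
  {"slide": [0,0,-1],"rotation": [0,0,0],"fingers": -1},
  {"slide": [-0.5,-0.1,-2.5],"rotation": [0,0,0],"fingers": -1},
  {"slide": [-1.5,-0.4,-4.5],"rotation": [0,0,0],"fingers": -1},
  {"slide": [-3,-0.8,-6.5],"rotation": [0,0,0],"fingers": -1},
  {"slide": [-5,-1.3,-8.3],"rotation": [0,0,0],"fingers": -1},
  {"slide": [-7.5,-1.9,-9.5],"rotation": [0,0,0],"fingers": -1},
  {"slide": [-10,-2.6,-10],"rotation": [0,0,0],"fingers": -1},
  {"slide": [-12.5,-3.2,-10.1],"rotation": [0,0,0],"fingers": -1},
  {"slide": [-15,-3.9,-10.1],"rotation": [0,0,0],"fingers": -1},
  {"slide": [-17.5,-4.5,-10.1],"rotation": [0,0,0],"fingers": -1},
  {"slide": [-19.5,-5,-10.1],"rotation": [0,0,0],"fingers": -1},
  {"slide": [-20.5,-5.3,-10.1],"rotation": [0,0,0],"fingers": -1},
])

```text
t: 7.3
ee_pos: [589.4, 76.0, 181.1]
ee_rot: [0.001, 0.698, 0.716, 0.0]
force: [0.7, 0.5, -5.5]
gripper_width: 14.2
finger_force: 59.1
```

>>> send_rows([
  {"slide": [-1.5,-0.4,0],"rotation": [0,0,0],"fingers": -1},
  {"slide": [-4,-1,0],"rotation": [0,0,0],"fingers": -1},
  {"slide": [-7,-1.8,0],"rotation": [0,0,0],"fingers": -1},
  {"slide": [-10,-2.6,0],"rotation": [0,0,0],"fingers": -1},
  {"slide": [-13,-3.4,0],"rotation": [0,0,0],"fingers": -1},
  {"slide": [-16,-4.1,0],"rotation": [0,0,0],"fingers": -1},
  {"slide": [-19,-4.9,0],"rotation": [0,0,0],"fingers": -1},
  {"slide": [-22,-5.7,0],"rotation": [0,0,0],"fingers": -1},
  {"slide": [-25,-6.5,0],"rotation": [0,0,0],"fingers": -1},
  {"slide": [-27.5,-7.1,0],"rotation": [0,0,0],"fingers": -1},
  {"slide": [-29.5,-7.6,0],"rotation": [0,0,0],"fingers": -1},
  {"slide": [-30.2,-7.8,0],"rotation": [0,0,0],"fingers": -1},
])

```text
t: 8.5
ee_pos: [519.1, -227.9, 180.2]
ee_rot: [0.0, 0.698, 0.716, -0.0]
force: [0.6, -0.6, -6.0]
gripper_width: 14.3
finger_force: 59.0
```

>>> send_rows([
  {"slide": [0,0,0],"rotation": [0,0,0],"fingers": -1},
  {"slide": [0,0,0],"rotation": [0,0,0],"fingers": -1},
  {"slide": [0,0,0],"rotation": [0,0,0],"fingers": -1},
])

```text
t: 8.8
ee_pos: [520.2, -224.3, 180.0]
ee_rot: [-0.0, 0.697, 0.717, 0.0]
force: [-0.5, -0.2, -7.5]
gripper_width: 14.6
finger_force: 59.0
```

```bash
python3 go.py 519.4 -226.5 102 1.597; python3 - <<'E'
from meas import *
p=cams.capture("scene");cv2.imwrite("pics/s2.png",cv2.resize(p["color"][100:300,50:300],None,fx=3,fy=3))
E
```

```text
t 8.8 pos [ 520.2 -224.3  180. ] slide [-0.22 -0.09  7.8 ] rot [ 0.    -0.     0.003] q [ 0.69  0.37 -0.48  1.9   0.21  0.92  0.13] w 14.6 F [-0.5 -0.2 -7.5]
```

View pics/s2.png

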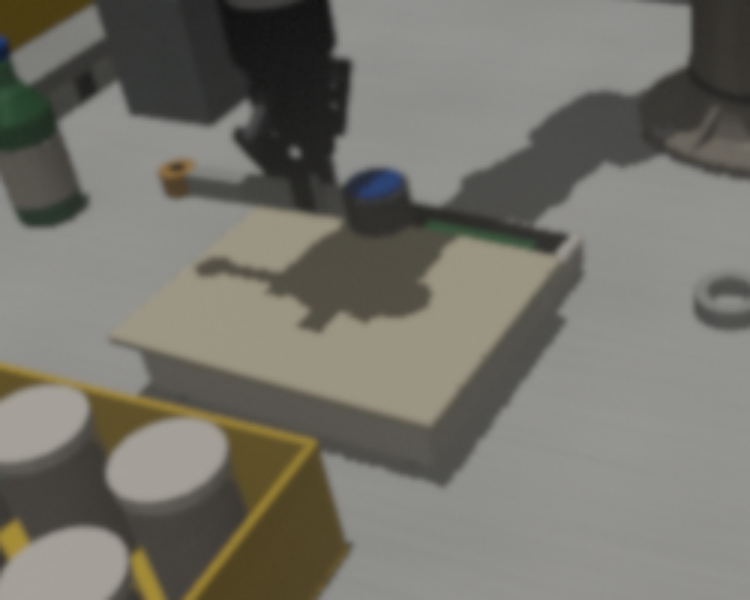

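The crop shows the arm level above the plate: eye at (176,175), blue weight at (377,200), shadow in the middle of the plate. Lowering now.

>>> send_rows([
  {"slide": [-0.2,-0.1,1],"rotation": [0,0,0],"fingers": -1},
  {"slide": [-0.2,-0.1,2.5],"rotation": [0,0,0],"fingers": -1},
  {"slide": [-0.2,-0.1,4],"rotation": [0,0,0],"fingers": -1},
  {"slide": [-0.2,-0.1,5.3],"rotation": [0,0,0],"fingers": -1},
  {"slide": [-0.2,-0.1,6.3],"rotation": [0,0,0],"fingers": -1},
  {"slide": [-0.2,-0.1,7],"rotation": [0,0,0],"fingers": -1},
  {"slide": [-0.2,-0.1,7.4],"rotation": [0,0,0],"fingers": -1},
  {"slide": [-0.2,-0.1,7.6],"rotation": [0,0,0],"fingers": -1},
  {"slide": [-0.2,-0.1,7.7],"rotation": [0,0,0],"fingers": -1},
  {"slide": [-0.2,-0.1,7.8],"rotation": [0,0,0],"fingers": -1},
  {"slide": [-0.2,-0.1,7.8],"rotation": [0,0,0],"fingers": -1},
  {"slide": [-0.2,-0.1,7.8],"rotation": [0,0,0],"fingers": -1},
])

```text
t: 10.05
ee_pos: [518.9, -227.7, 102.1]
ee_rot: [0.0, 0.698, 0.717, 0.0]
force: [0.0, 0.1, -6.8]
gripper_width: 14.5
finger_force: 59.1
```

>>> send_rows([
  {"slide": [0,0,0.1],"rotation": [0,0,0],"fingers": -1},
  {"slide": [0,0,0.1],"rotation": [0,0,0],"fingers": -1},
  {"slide": [0,0,0.2],"rotation": [0,0,0],"fingers": -1},
  {"slide": [0,0,0.2],"rotation": [0,0,0],"fingers": -1},
  {"slide": [0,0,0.2],"rotation": [0,0,0],"fingers": -1},
])

```text
t: 10.55
ee_pos: [518.8, -227.7, 99.8]
ee_rot: [-0.0, 0.698, 0.717, 0.0]
force: [0.4, 0.4, -7.2]
gripper_width: 14.6
finger_force: 59.1
```

>>> send_rows([
  {"slide": [0,0,0.05],"rotation": [0,0,0],"fingers": -1},
  {"slide": [0,0,0.1],"rotation": [0,0,0],"fingers": -1},
  {"slide": [0,0,0.1],"rotation": [0,0,0],"fingers": -1},
  {"slide": [0,0,0.1],"rotation": [0,0,0],"fingers": -1},
])

```text
t: 10.95
ee_pos: [518.8, -227.7, 99.1]
ee_rot: [0.0, 0.698, 0.717, -0.0]
force: [-3.5, 0.8, 4.3]
gripper_width: 14.7
finger_force: 60.3
```

The force has gone from -7 to +4 N, so it is resting on the plate. Release, then retreat straight up.

>>> send_rows([
  {"slide": [0,0,0],"rotation": [0,0,0],"fingers": -0.4},
  {"slide": [0,0,0],"rotation": [0,0,0],"fingers": 0},
  {"slide": [0,0,0],"rotation": [0,0,0],"fingers": 0.2},
  {"slide": [0,0,0],"rotation": [0,0,0],"fingers": 0.2},
  {"slide": [0,0,0],"rotation": [0,0,0],"fingers": 0.2},
  {"slide": [0,0,-1],"rotation": [0,0,0],"fingers": 0.2},
  {"slide": [0,0,-3],"rotation": [0,0,0],"fingers": 0.2},
  {"slide": [0,0,-6],"rotation": [0,0,0],"fingers": 0.2},
  {"slide": [0,0,-9],"rotation": [0,0,0],"fingers": 0.2},
  {"slide": [0,0,-12],"rotation": [0,0,0],"fingers": 0.2},
  {"slide": [0,0,-12],"rotation": [0,0,0],"fingers": 0.2},
  {"slide": [0,0,-12],"rotation": [0,0,0],"fingers": 0.2},
])

```text
t: 12.15
ee_pos: [518.9, -227.9, 219.8]
ee_rot: [0.001, 0.698, 0.716, 0.0]
force: [-0.1, -0.1, -1.0]
gripper_width: 51.3
finger_force: 0.0
```

```bash
python3 go.py 519.4 -226.5 102 1.597; python3 - <<'E'
from meas import *
p=cams.capture("scene");cv2.imwrite("pics/s3.png",cv2.resize(p["color"][100:300,50:300],None,fx=3,fy=3))
p=cams.capture("wrist");im=p["color"]
W=world(p,blob(im,(100,100,40),(135,255,255),(0,0,560,420))[0],104)[0]; print(W)
E
```

```text
t 12.15 pos [ 518.9 -227.9  219.8] slide [ 0.15  0.03 11.78] rot [0.001 0.001 0.001] q [ 0.71  0.33 -0.49  1.87  0.18  0.99  0.16] w 51.3 F [-0.1 -0.1 -1. ]
[ 517.78091585 -174.28991422  104.        ]
```

View pics/s3.png

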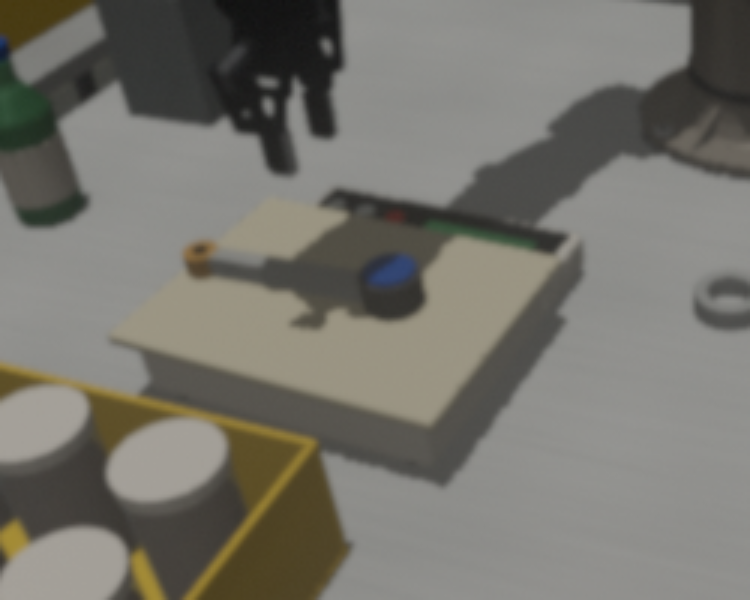

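The picture shows the arm lying flat on the plate: weight at (392,283), eye at (200,258). The gripper is clear above it. The measured weight centre puts the balance point at about (518,-227), within 2 mm of the plate's middle.

```bash
python3 -c "
from plant import order
print(order.finish_job())"
```

```text
the job is handed in; nothing more can be done
None
```

The blue-capped arm lies flat and released on the scale's plate, its balance point about 2 mm from the middle by my measurement; the green-capped arm was not touched, and the job is handed in (the call returned no verdict).

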